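Mix a bottle in the hand tumbler and release its guard

ROBOT

A 6-joint arm with a two-finger parallel gripper is mounted at the origin on a cart in front of the work surface, level with it; the furniture and walls round the work are solid. World frame = base frame: x ahead of the robot, y to its left, z up, the work surface at z = 0. Lengths are in mm, angles in degrees, forces in N, time in s.
With the tool pointing down it reaches from about 300 to 850 mm from the base axis. Payload 4.2 kg.
Tool frame: the origin (TCP) lies between the finger pads; the fingertips stand ahead of it and the grasp point (between the pads) lies 8 mm behind it (env.tip_reach is the x of the fingertips in the tool frame, in mm); x points along the fingers, y is the direction in which the jaws open and shut, and the axes are right-handed (so a half turn about x gives the same grasp; the last joint's range is limited). The gripper opens to 91 mm and grips with 3 to 60 N. Pads are 32 mm wide; open, the fingers measure 118 mm over their backs; the gripper's body (76 mm by 178 mm) begins 60 mm behind the grasp point.
Start: joints at [69.557, 18.312, 89.639, -0, 72.044, -1.146], TCP at [190.022, 542.71, 224.976] pointing down, gripper open.
Joint ranges: [-177.97, 177.97], [-48.28, 115.42], [12.27, 149.76], [-77.06, 257.06], [2.81, 150.46], [-146.56, 146.56]. Speed limits (degrees/s): [147.25, 147.25, 180, 180, 180, 180].

INTERFACE

Orientations are given as [roll, pitch, yaw] about the fixed x, y, z axes, in that order (R = Rz(yaw) Ry(pitch) Rx(roll)).
In Python, from workcell import env, cams gives the robot as it stands.
- The arm moves only by the tool arm_command, never from a script. Its argument "deltas" is a list of rows, each a list of 3 entries, a list of its own where there are three numbers: the opening, from 0 (shut) to 1 (fully open), then the shift along the world's x, y, z in mm, then the turn about the world's z in rad. A call has 1 to 20 rows; each row is the pose to reach, as a shift and turn from the pose commanded when the call began; what a row does not reach only later rows make up. A row lasts 1/10 s, in which the tool goes at most 50 mm and 8.59 degrees, less where a joint would pass 70% of its speed; a pose out of reach is approached as far as the arm can. A call with a gripper value outside its range is refused whole. The fingers move at their own pace and stop on an object; "grip_force" is the grip in N (left out, the last holds). Time passes only in rows, so rows that repeat a pose let the fingers close. It gives the time, the measured TCP pose, the force and the opening at its end, in the units of the state.
- env.state(): the state, without advancing time (a new reading comes with each control period).
- cams.grab_frame(name): name is "scene" or "side" or "wrist"; returns a dict with "img" (420x560x3 uint8, red, green, blue), "K" (3x3 intrinsics, pixels), "rvec" (rotation vector, rad) and "tvec" (3), from world to camera coordinates, as OpenCV has them. Camera axes: x right, y down, z forward; pixel columns grow to the right and rows downward; lengths in mm; the calibration is good to about 2 mm. A picture is of the moment at which its call begins. There is no depth.
- env.job_done(): hands the job in, once; it reports no verdict.
Trained networks look in a picture, given as the dict that the camera call returned (one of the last four; its "shot" number tells which), for a name from the list of things; names that differ only in an ending like _2 or _b are one class to them, and where a whole thing is asked for, a point or a joint stands for the part that bears it (a point fixed in the world has none). Each returns a list of dicts, best first, with "conf" (0 to 1); they miss things now and then, are a little off and sometimes report something else, mostly with a low value. They report only what shows in the picture. A call takes as long as a camera call. They do not tell look-alikes from the thing itself.
- cams.silhouettes(picture, name): "region" (420x560 bool, what is visible of it) and "centre" ([column, row] in pixels, amid what is visible of it).
The state is a dict: "time_s": time; "qpos": joint angles; "qvel": joint speeds; "effort": joint torques, N m; "ee_pos": TCP position; "ee_rot": TCP orientation; "force": force on the tool from outside, world axes, zero at the start; "torque": the same for the moment, N m; "gripper_width": finger opening in mm.
Only numpy, scipy, OpenCV 4.12 (cv2) and the standard library are available. Lean on these libraries where they do the work, as an engineer would, in place of code of your own. Each camera call takes 0.05 s, during which the arm holds its last target.

TASK

Mix the bottle in the hand tumbler: turn its crank two full turns clockwise as you face it, at a steady pace below one turn a second, keeping hold over the heavy side so that it neither runs ahead nor swings back, and let go with the bottle hanging upright at the bottom. Only then take the release pin (the slimmer handle in the tool stand), push it right down the small hole in the sloping front of the latch casing to trip the hidden latch so that the clear guard springs open, and put the pin back upright in its socket, fully home. Do not knock the other things about.

Things in the scene. Friction and masses are not known exactly. Their poses are not given: they have to be found in the camera images.
- hub (a point): Centre of the front end of the crank bearing on the grey hand tumbler; on the crank axis, 145 mm up. Axes: x level into the machine along the crank axis, y left, z up. The tumbler is fixed: an arched clear-fronted housing 272 mm wide, 281 mm high, its front face 10 mm to +x of this point and 136 mm deep, with a latch casing on its left side.
- cradle (a joint): Turn of crank and bottle cradle, rad, about x of hub, clockwise seen from the front; near 0 at the start, two turns = 12.57. At full turns the bottle (0.5 kg) hangs upright at the bottom and the crank grip is straight above the axis. Its weight (up to 0.3 Nm, 5 N at the grip) resists in the first half of a turn and pulls ahead in the second; let go elsewhere, it swings.
- crank_grip (a point): Centre of the crank's black grip: a free-spinning cylinder 25 mm across, 62 mm long, parallel to the crank axis, its centre 51 mm to -x of hub and 55 mm from the axis. The crank arm begins 35 mm behind this centre, the housing's face 61 mm behind. Axes turn with the cradle; as hub's at joint 0.
- hole (a point): Mouth of the 12 mm steel-rimmed access hole in the sloping front of the latch casing, 165 mm up. Axes as hub. The hole runs square to the slope, down and away along (0.5, 0, -0.866), 30 deg from vertical. A sprung lever lies 48 mm down it; 6 mm more frees the guard; the pin's collar meets the slope at 60 mm. The spring takes 3 N at first, 9 N fully in.
- guard (a joint): Opening of the clear half-barrel guard over the bottle, rad, hinged on its right side; 0 shut and latched; once tripped it springs to about 0.7 and stays.
- pin_handle (a point): Centre of the release pin's round black handle, 22 mm across, 74 mm long. Under it a steel collar 24 mm across, 6 mm thick, its underside 43 mm below this point; then a steel rod 6 mm across, 60 mm long, its point 103 mm below. Site z points from rod to handle. It stands in one of the two sockets, collar on the stand's top. 70 g.
- driver_handle (a point): Middle of the fatter black handle (34 mm across, 74 mm long) of a screwdriver of the same height, in the other socket; it stays there.
- socket_near (a point): Mouth of the nearer of two 11 mm sockets on top of the fixed aluminium tool stand (150 x 64 mm), 68 mm above the desk. Site x points along the row to the far socket, 84 mm away; z up.
- socket_far (a point): Mouth of the farther socket; same height and axes.
- beaker: Bystander: 500 ml plastic beaker, 90 mm wide, 103 mm high; origin under its centre.
- stapler: Bystander: small stapler, 30 x 120 x 30 mm; origin under its centre.
- sample_cup: Bystander: small clear cup, 50 mm wide, 45 mm high; origin under its centre.
Things that resemble listed ones, but are neither listed nor needed, are in the scene too. What is shaped like the part that bears socket_near but green is not meant.

How it is judged:
By the outcome, as a careful person would: the job done as asked, in the order asked, and still so for the second after the job is handed in, with the robot touching nothing.
It also fails if it takes over 72 s, if anything falls off the work surface, if the arm or the gripper's body presses on something with over 40 N, if the wrist force passes 120 N, or if a joint passes its speed limit or range.

## Working session

There is one attempt and no reset: what is moved stays moved. The work goes in short steps, Python scripts to look and compute and a tool call to move; the robot and the scene stay as the last step left them, time stands still between calls to the robot, and variables do not carry over. Pictures are saved under pics/ and viewed, and the job is handed in when it is done.

Besides the shell and the picture viewer there is one more tool, called after "Emit:" in YAML: its name, and indented under it one key for each argument. arm_command: Moves the arm, as the interface text tells. Its arguments: {"type":"object","properties":{"deltas":{"type":"array","items":{"type":"array"}},"grip_force":{"type":"number"}},"required":["deltas"]}

```bash
ls; mkdir -p pics; python3 - <<'E'
from workcell import env,cams
import cv2,pickle
print(env.state(), env.tip_reach)
for n in ["scene","side","wrist"]:
    f=cams.grab_frame(n); cv2.imwrite(f"pics/{n}0.png",f["img"][:,:,::-1]); pickle.dump(f,open(f"pics/{n}0.pkl","wb"))
    print(n,f["K"].tolist(),f["rvec"],f["tvec"])
    for t in ["hub","cradle","crank_grip","hole","pin_handle","driver_handle","socket_near"]:
        try: r=cams.silhouettes(f,t)
        except Exception as e: print(t,e); continue
        print(t,[(round(d["conf"],2),[round(float(c)) for c in d["centre"]],int(d["region"].sum())) for d in r])
E
```

```text
pics
{'time_s': 0.0, 'qpos': array([ 6.95589071e+01,  1.83505737e+01,  8.97065634e+01, -1.02891013e-03,
        7.20432071e+01, -1.14406653e+00]), 'qvel': array([ 0.0876772 ,  0.00065411,  0.08523773, -0.08533708,  0.05570099,
        0.14217745]), 'effort': array([-4.76628029e-04, -4.12468493e+01, -2.31972635e+01,  7.26520875e-02,
        4.56965121e-02, -1.39092663e-04]), 'ee_pos': array([189.83475869, 542.24424968, 224.12989529]), 'ee_rot': array([ -90.58551964,   89.89965103, -109.88222798]), 'force': array([ 0.10024961, -1.6794826 ,  0.27719943]), 'torque': array([-0.02535226, -0.04605507, -0.008538  ]), 'gripper_width': 90.96842682355044} 11.0
scene [[392.2387937918601, 0.0, 277.71827307087597], [0.0, 392.2387937918601, 214.41489987138385], [0.0, 0.0, 1.0]] [ 1.95762901 -1.058066    0.56794237] [-372.39932404  386.6772339  1079.90949484]
hub [(0.82, [350, 230], 8353)]
cradle [(0.61, [339, 230], 180)]
crank_grip [(0.46, [338, 228], 226)]
hole [(0.6, [348, 233], 8435)]
pin_handle [(0.54, [200, 222], 112)]
driver_handle [(0.6, [208, 207], 188)]
socket_near [(0.97, [208, 232], 823), (0.82, [254, 245], 1028), (0.29, [207, 206], 164)]
side [[426.18614453756095, 0.0, 280.0539628631438], [0.0, 426.18614453756095, 215.2310547907964], [0.0, 0.0, 1.0]] [ 0.23725689 -2.62846921  1.58626018] [ 551.77934756  210.83004056 1560.41781712]
hub [(0.63, [258, 200], 3726)]
cradle [(0.54, [283, 178], 97)]
crank_grip []
hole [(0.74, [259, 197], 3719)]
pin_handle [(0.73, [300, 262], 145)]
driver_handle [(0.67, [273, 263], 197), (0.61, [261, 196], 3770)]
socket_near [(0.86, [288, 249], 876), (0.71, [288, 287], 1229), (0.56, [259, 199], 3669)]
wrist [[307.32369237890157, 0.0, 278.1411724204401], [0.0, 307.32369237890157, 209.80506304972403], [0.0, 0.0, 1.0]] [-2.38058356 -1.68502304 -0.22613111] [-575.73349829  -29.73647814  390.0813425 ]
hub []
cradle []
crank_grip []
hole []
pin_handle []
driver_handle []
socket_near []
```

View pics/scene0.png

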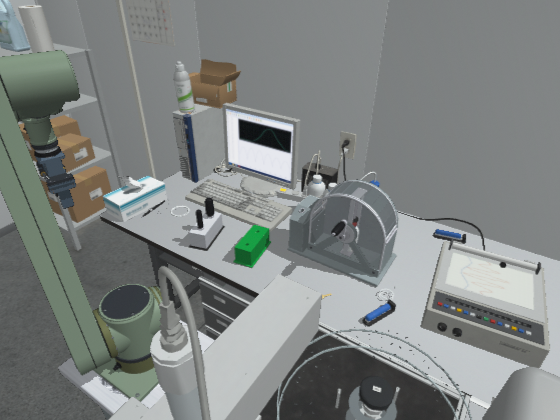

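View pics/side0.png

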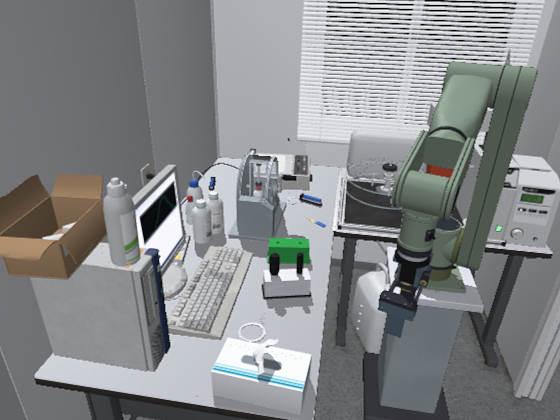

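View pics/wrist0.png

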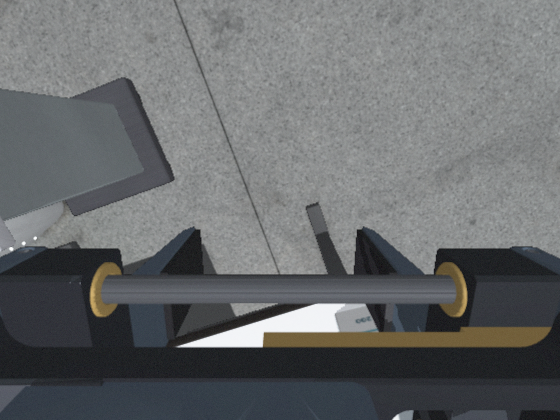

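```bash
python3 - <<'E'
import cv2
a=cv2.imread("pics/scene0.png")[150:320,170:430]; cv2.imwrite("pics/sc_crop.png",cv2.resize(a,None,fx=3,fy=3,interpolation=cv2.INTER_CUBIC))
a=cv2.imread("pics/side0.png")[130:330,170:400]; cv2.imwrite("pics/sd_crop.png",cv2.resize(a,None,fx=3,fy=3,interpolation=cv2.INTER_CUBIC))
E
```

```text
(no output)
```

View pics/sc_crop.png

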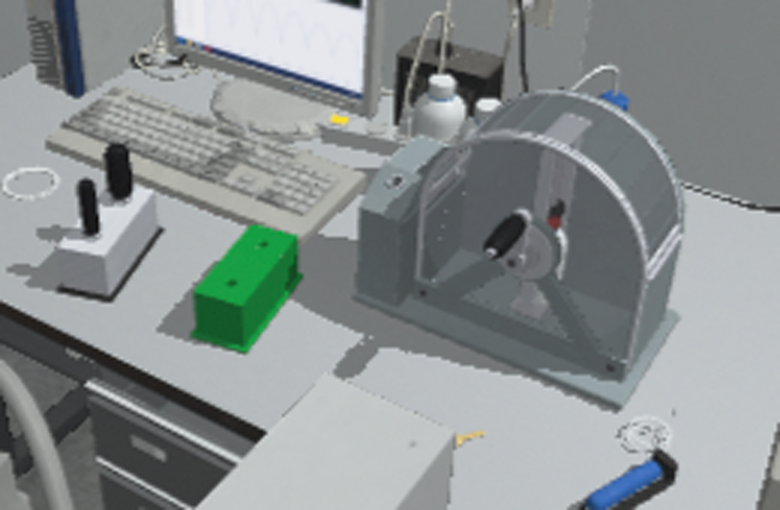

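View pics/sd_crop.png

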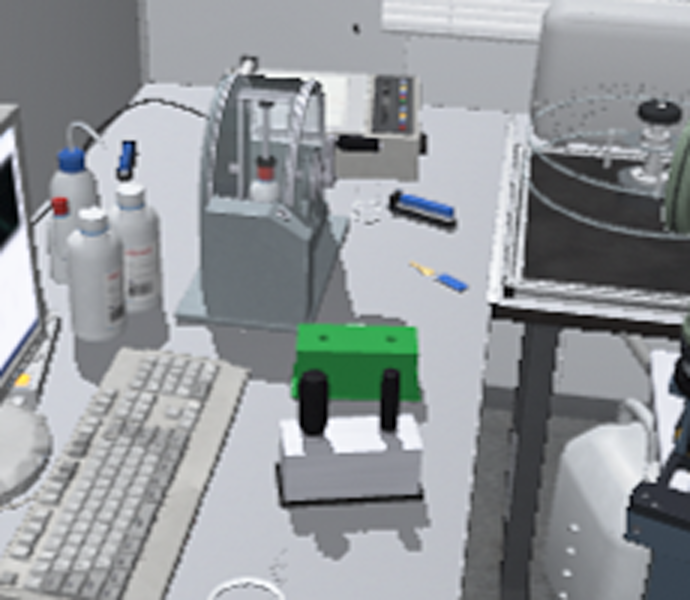

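```bash
cat > h.py <<'E'
import numpy as np,cv2,pickle
def P(f):
    R,_=cv2.Rodrigues(np.array(f["rvec"],float)); t=np.array(f["tvec"],float).reshape(3); return f["K"],R,t
def ray(f,px):
    K,R,t=P(f); d=R.T@np.linalg.inv(K)@np.array([px[0],px[1],1.]); return -R.T@t,d/np.linalg.norm(d)
def onz(f,px,z):
    o,d=ray(f,px); return o+d*(z-o[2])/d[2]
def tri(*obs):
    A=np.zeros((3,3));b=np.zeros(3)
    for f,px in obs:
        o,d=ray(f,px);M=np.eye(3)-np.outer(d,d);A+=M;b+=M@o
    X=np.linalg.solve(A,b); return X,[np.linalg.norm((np.eye(3)-np.outer(ray(f,p)[1],ray(f,p)[1]))@(X-ray(f,p)[0])) for f,p in obs]
def proj(f,X):
    return cv2.projectPoints(np.array(X,float).reshape(-1,3),np.array(f["rvec"],float),np.array(f["tvec"],float),f["K"],None)[0].reshape(-1,2)
def load(n): return pickle.load(open(f"pics/{n}.pkl","rb"))
E
python3 - <<'E'
from h import *
s,d=load("scene0"),load("side0")
c=lambda x,y:(170+x/3,150+y/3)
e=lambda x,y:(170+x/3,130+y/3)
np.set_printoptions(precision=1,suppress=True)
print("hole",tri((s,c(397,182)),(d,e(285,213))), onz(s,c(397,182),165),onz(d,e(285,213),165))
print("pin",tri((s,(200,222)),(d,(300,262))))
print("pin top",tri((s,c(87,181)),(d,e(390,373))))
print("drv top",tri((s,c(118,147)),(d,e(314,374))))
for n,p in dict(sockpin=(90,235),sockdrv=(120,197)).items(): print(n,onz(s,c(*p),68))
for n,p in dict(pin=(387,428),drv=(313,432)).items(): print(n,onz(d,e(*p),68))
print("base corners")
for n,p in dict(fl=(357,298),fr=(620,408),br=(680,318)).items(): print(n,onz(s,c(*p),0))
for n,p in dict(fl=(306,325),bl=(178,316)).items(): print(n,onz(d,e(*p),0))
print("grip front end z200?",onz(s,c(491,250),200),"back",onz(s,c(525,215),200),"green",onz(s,c(245,350),0),onz(s,c(194,335),0))
print("stand",onz(s,c(110,298),0),onz(s,c(60,290),0),onz(s,c(162,230),0),onz(d,e(280,503),0),onz(d,e(423,495),0))
E
```

```text
hole (array([ 645.3, -126.2,  164.7]), [np.float64(0.6415546189094596), np.float64(0.6415546189093899)]) [ 646.  -126.2  165. ] [ 644.6 -124.6  165. ]
pin (array([460.7, 188.9, 106.5]), [np.float64(4.7145254222245825), np.float64(4.714525422224534)])
pin top (array([465.7, 198.1, 146.3]), [np.float64(0.9431790802634054), np.float64(0.9431790802635317)])
drv top (array([545. , 218. , 146.8]), [np.float64(0.27641352326431895), np.float64(0.2764135232642543)])
sockpin [462.5 200.4  68. ]
sockdrv [546.  224.8  68. ]
pin [465.5 190.7  68. ]
drv [545.  214.6  68. ]
base corners
fl [611.7 -96.6   0. ]
fr [ 609.2 -441.1   -0. ]
br [ 796.2 -445.2    0. ]
fl [ 613.  -120.7    0. ]
bl [ 789.7 -108.     0. ]
grip front end z200? [ 543.5 -295.7  200. ] back [ 620.2 -298.3  200. ] green [457.5 -37.3   0. ] [445.5  29.1   0. ]
stand [442.8 159.    0. ] [420.3 221.6  -0. ] [589.6 197.    0. ] [572.6 259.3   0. ] [418.8 214.3  -0. ]
```

```bash
python3 - <<'E'
from h import *
from scipy.spatial.transform import Rotation as Ro
np.set_printoptions(precision=2,suppress=True)
R=Ro.from_euler('xyz',[-90.58551964,   89.89965103, -109.88222798],degrees=True).as_matrix()
print(R, "yaw of tool y",np.degrees(np.arctan2(R[1,1],R[0,1])))
w=load("wrist0");K,Rc,t=P(w);o=-Rc.T@t
print("cam in tool",R.T@(o-np.array([189.8,542.2,224.1])), "cam axes in tool (rows x,y,z)\n",(Rc@R))
s=load("scene0")
# fit machine silhouettes sanity: project hub guess
for yaw in (0,):
  pass
E
python3 - <<'E'
import sys; sys.path.insert(0,'.')
from h import *
import cv2
a=load("scene0")["img"][180:290,280:410,::-1]; cv2.imwrite("pics/sc_m.png",cv2.resize(a,None,fx=6,fy=6,interpolation=cv2.INTER_CUBIC))
E
```

```text
[[-0.    0.33  0.94]
 [-0.    0.94 -0.33]
 [-1.   -0.   -0.  ]] yaw of tool y 70.70329255797111
cam in tool [-160.53    0.85  -72.57] cam axes in tool (rows x,y,z)
 [[-0.    1.    0.  ]
 [-0.26 -0.    0.96]
 [ 0.96  0.    0.26]]
```

View pics/sc_m.png

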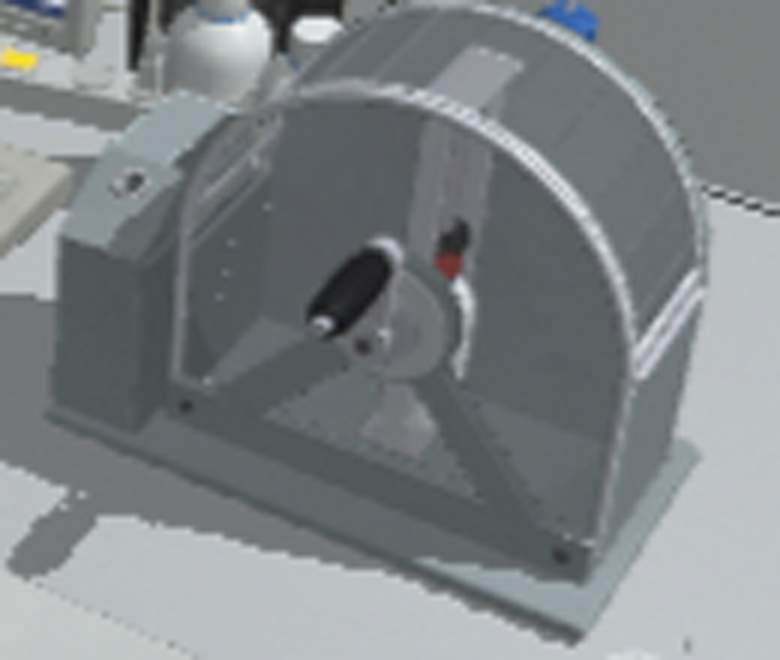

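```bash
python3 - <<'E'
from h import *
np.set_printoptions(precision=1,suppress=True)
s,d=load("scene0"),load("side0")
for f in (s,d):
    print(ray(f,(280,210)))
print("base proj",proj(s,[[0,0,0],[190,543,225],[400,0,0],[400,-300,0]]),proj(d,[[0,0,0],[190,543,225],[400,-300,0]]))
m=lambda x,y:(280+x/6,180+y/6)
for n,p,z in [("gripfront",(322,322),200),("gripback",(385,250),200),("hole",(130,183),165),("hubdisc",(405,325),145)]:
    print(n,onz(s,m(*p),z))
for z in (0,150,300,450): print(z,onz(s,(300,290),z),onz(s,(180,400),z))
E
```

```text
(array([-366.7, -675.9,  929. ]), array([ 0.7,  0.4, -0.6]))
(array([ 358.3, 1357.3,  901.8]), array([ 0.1, -0.9, -0.5]))
base proj [[142.5 354.9]
 [ 64.4 197.6]
 [233.1 272. ]
 [308.9 308.2]] [[430.8 272.8]
 [399.3 317.7]
 [326.9 222.9]]
gripfront [ 542.  -296.5  200. ]
gripback [ 618.8 -296.1  200. ]
hole [ 645.6 -123.7  165. ]
hubdisc [ 633.4 -307.4  145. ]
0 [ 452.7 -237.1   -0. ] [ -38.  -179.8    0. ]
150 [ 320.4 -308.   150. ] [ -91.1 -259.9  150. ]
300 [ 188.1 -378.8  300. ] [-144.2 -340.   300. ]
450 [  55.8 -449.7  450. ] [-197.2 -420.1  450. ]
```

```bash
python3 - <<'E'
from h import *
np.set_printoptions(precision=1,suppress=True)
s,d=load("scene0"),load("side0")
for px in [(280,278),(225,322),(170,275)]:
  for z in (150,300,450,600):
    X=onz(s,px,z); print(px,X,proj(d,[X])[0])
E
```

```text
(280, 278) [ 330.  -236.3  150. ] [345.9 199.9]
(280, 278) [ 195.8 -320.9  300. ] [383.5 160.8]
(280, 278) [  61.7 -405.6  450. ] [421.7 121. ]
(280, 278) [ -72.5 -490.2  600. ] [460.5  80.6]
(225, 322) [ 120.1 -206.8  150. ] [399.1 208.1]
(225, 322) [  26.4 -297.2  300. ] [427.5 166.4]
(225, 322) [ -67.4 -387.5  450. ] [456.  124.5]
(225, 322) [-161.1 -477.8  600. ] [484.6  82.5]
(170, 275) [166.5  34.2 150. ] [391.  237.5]
(170, 275) [  63.8 -102.5  300. ] [424.2 185.1]
(170, 275) [ -38.9 -239.3  450. ] [455.9 135. ]
(170, 275) [-141.6 -376.   600. ] [486.1  87.2]
```

Emit:
arm_command:
  deltas:
    - [1,[10,-30,5],0.0]
    - [1,[30,-70,10],0.03]
    - [1,[50,-112,15],0.05]
    - [1,[72,-155,20],0.07]
    - [1,[93,-198,25],0.09]
    - [1,[114,-240,30],0.11]
    - [1,[135,-282,35],0.13]
    - [1,[156,-324,40],0.15]
    - [1,[177,-366,50],0.17]
    - [1,[198,-408,60],0.19]
    - [1,[219,-450,70],0.21]
    - [1,[240,-492,80],0.23]
    - [1,[261,-534,90],0.25]
    - [1,[282,-576,100],0.27]
    - [1,[303,-618,105],0.29]
    - [1,[324,-660,110],0.31]
    - [1,[345,-702,110],0.33]
    - [1,[366,-744,110],0.337]
    - [1,[385,-785,110],0.337]
    - [1,[395,-810,110],0.337]

```text
time_s: 3.2
ee_pos: [585.9, -270.4, 333.9]
ee_rot: [-150.7, 90.0, -150.8]
force: [-0.1, -0.6, -1.2]
gripper_width: 91.0
```

```bash
cat > look.py <<'E'
import sys
from workcell import env,cams
import cv2,pickle
tag=sys.argv[1]
for n in sys.argv[2].split(","):
    f=cams.grab_frame(n); cv2.imwrite(f"pics/{n}{tag}.png",f["img"][:,:,::-1]); pickle.dump(f,open(f"pics/{n}{tag}.pkl","wb"))
    for t in sys.argv[3].split(",") if len(sys.argv)>3 else []:
        r=cams.silhouettes(f,t)
        print(n,t,[(round(d["conf"],2),[round(float(c)) for c in d["centre"]],int(d["region"].sum())) for d in r])
s=env.state(); print(s["time_s"],s["ee_pos"].round(1),s["force"].round(1),s["gripper_width"],s["qpos"].round(1))
E
python3 look.py 1 wrist crank_grip
```

```text
wrist crank_grip [(0.63, [252, 197], 1971)]
3.3 [ 585.8 -270.7  333.1] [0.4 0.6 0.1] 91.00205982244226 [ -25.8   22.7   67.7   -0.    89.6 -115.6]
```

View pics/wrist1.png

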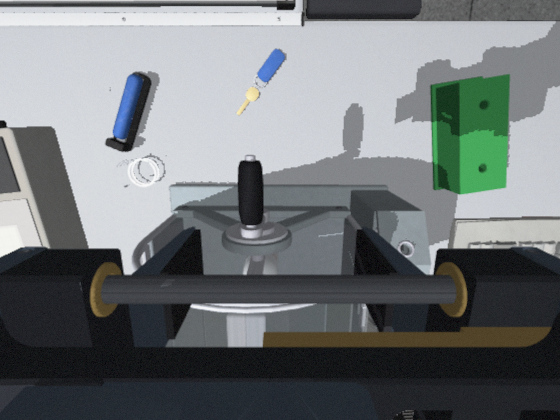

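```bash
python3 - <<'E'
from h import *
np.set_printoptions(precision=1,suppress=True)
w=load("wrist1");s=load("scene0");d=load("side0")
a=w["img"][140:300,120:460,::-1]; cv2.imwrite("pics/w1c.png",cv2.resize(a,None,fx=2.3,fy=2.3,interpolation=cv2.INTER_CUBIC))
for n,p,z in [("front",(250.5,160),200),("back",(251,226),200),("front",(250.5,160),190),("back",(251,226),210),("hole",(406,248),165),("baseL",(388,186),6),("baseR",(171,186),6)]:
    print(n,onz(w,p,z))
m=lambda x,y:(280+x/6,180+y/6)
print(tri((w,(406,248)),(s,m(130,183)),(d,(265,201))))
print(tri((w,(250.5,160)),(s,m(318,325))))
print(tri((w,(251,226)),(s,m(383,250))))
for p in [(484,104),(483,168)]: print(onz(w,p,68))
E
```

```text
front [ 544.3 -296.4  200. ]
back [ 610.1 -297.7  200. ]
front [ 545.3 -297.3  190. ]
back [ 606.8 -296.7  210. ]
hole [ 648.8 -123.9  165. ]
baseL [607.  -93.4   6. ]
baseR [ 605.7 -442.8    6. ]
(array([ 646.1, -124.2,  165.5]), [np.float64(2.284003079446082), np.float64(0.8194997638455894), np.float64(1.6194243652802)])
(array([ 543.9, -295.3,  196.5]), [np.float64(1.5612309106255546), np.float64(1.5612309106254736)])
(array([ 608.5, -297.9,  206.6]), [np.float64(0.979719137287061), np.float64(0.9797191372869556)])
[486.3   0.3  68. ]
[570.3  13.4  68. ]
```

View pics/w1c.png

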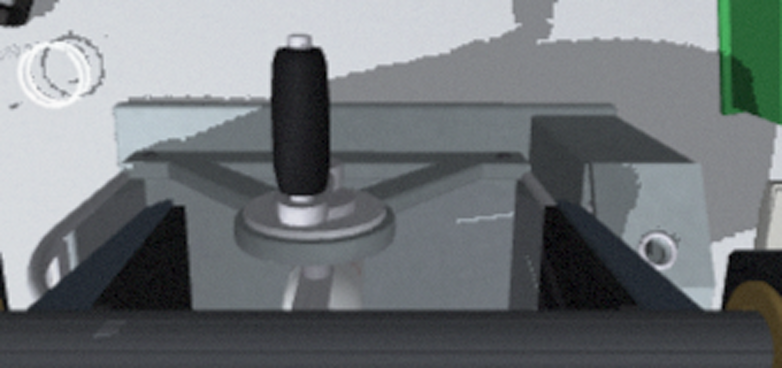

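```bash
python3 - <<'E'
from h import *
np.set_printoptions(precision=1,suppress=True)
w=load("wrist1")
q=lambda x,y:(120+x/2.3,140+y/2.3)
for n,p,z in [("wheel",q(315,215),145),("wheelL",q(237,220),145),("wheelR",q(393,220),145),("f1",q(150,155),25),("f2",q(505,155),25)]: print(n,onz(w,p,z))
E
```

```text
wheel [ 637.6 -295.9  145. ]
wheelL [ 640.2 -336.8  145. ]
wheelR [ 640.6 -255.2  145. ]
f1 [ 636.4 -416.9   25. ]
f2 [ 637.3 -173.6   25. ]
```

Emit:
arm_command:
  deltas:
    - [1,[-10,-15,-10],0]
    - [1,[-18,-29,-30],0]
    - [1,[-18,-29,-60],0]
    - [1,[-18,-29,-90],0]
    - [1,[-18,-29,-115],0]
    - [1,[-18,-29,-135],0]
    - [1,[-18,-29,-143],0]
    - [1,[-18,-29,-143],0]
    - [1,[-18,-29,-143],0]
    - [1,[-18,-29,-143],0]

```text
time_s: 4.3
ee_pos: [567.5, -296.6, 193.6]
ee_rot: [-28.7, 89.8, -28.6]
force: [0.8, 0.8, 0.1]
gripper_width: 91.3
```

```bash
python3 look.py 2 wrist,scene
```

```text
4.4 [ 567.5 -296.5  193.2] [-1.2 -0.4 -0.2] 91.18985467511735 [ -28.6   25.3   83.4    0.    71.2 -118.6]
```

View pics/wrist2.png

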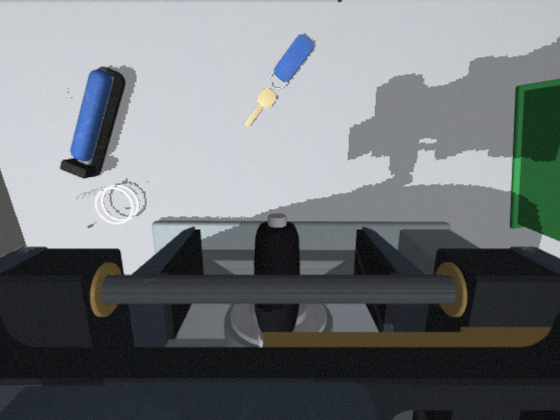

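View pics/scene2.png

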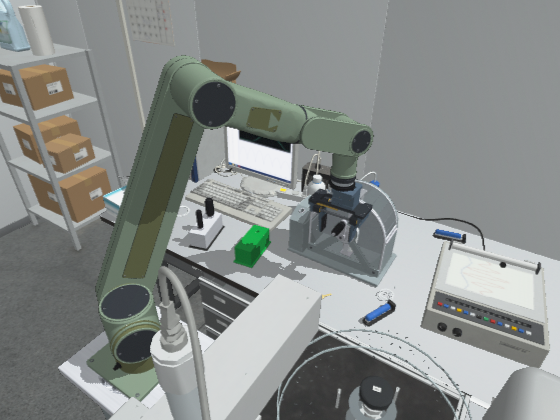

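Emit:
arm_command:
  deltas:
    - [0.1,[0,0,0],0]
    - [0.1,[0,0,0],0]
    - [0.1,[0,0,0],0]
    - [0.1,[0,0,0],0]
    - [0.1,[0,0,0],0]
    - [0.1,[0,0,0],0]
  grip_force: 20

```text
time_s: 5.0
ee_pos: [567.0, -296.3, 191.9]
ee_rot: [117.9, 90.0, 117.9]
force: [-0.1, 0.5, 0.2]
gripper_width: 46.1
```

Emit:
arm_command:
  deltas:
    - [0.1,[0,0,0],0]
    - [0.1,[0,0,0],0]
    - [0.1,[0,0,0],0]
    - [0.1,[0,0,0],0]
    - [0.1,[0,0,0],0]

```text
time_s: 5.5
ee_pos: [567.0, -296.3, 192.0]
ee_rot: [17.5, 90.0, 17.5]
force: [-1.4, -0.3, 0.3]
gripper_width: 23.7
```

```bash
cat > traj.py <<'E'
import numpy as np,sys
def row(a,a0,r=55): 
    a,a0=np.radians([a,a0]); return [0.1,[0,round(-r*(np.sin(a)-np.sin(a0)),1),round(r*(np.cos(a)-np.cos(a0)),1)],0]
seq=[3,9]+list(range(18,172,9))
def show(seq,a0): print(a0,"->",seq[-1],len(seq)); print([row(a,a0) for a in seq])
show(seq,0)
show(list(range(180,352,9)),171)
show(list(range(360,532,9)),351)
show(list(range(540,712,9)),531)
show([717,720,720,720],711)
E
python3 traj.py
```

```text
0 -> 171 20
[[0.1, [0, np.float64(-2.9), np.float64(-0.1)], 0], [0.1, [0, np.float64(-8.6), np.float64(-0.7)], 0], [0.1, [0, np.float64(-17.0), np.float64(-2.7)], 0], [0.1, [0, np.float64(-25.0), np.float64(-6.0)], 0], [0.1, [0, np.float64(-32.3), np.float64(-10.5)], 0], [0.1, [0, np.float64(-38.9), np.float64(-16.1)], 0], [0.1, [0, np.float64(-44.5), np.float64(-22.7)], 0], [0.1, [0, np.float64(-49.0), np.float64(-30.0)], 0], [0.1, [0, np.float64(-52.3), np.float64(-38.0)], 0], [0.1, [0, np.float64(-54.3), np.float64(-46.4)], 0], [0.1, [0, np.float64(-55.0), np.float64(-55.0)], 0], [0.1, [0, np.float64(-54.3), np.float64(-63.6)], 0], [0.1, [0, np.float64(-52.3), np.float64(-72.0)], 0], [0.1, [0, np.float64(-49.0), np.float64(-80.0)], 0], [0.1, [0, np.float64(-44.5), np.float64(-87.3)], 0], [0.1, [0, np.float64(-38.9), np.float64(-93.9)], 0], [0.1, [0, np.float64(-32.3), np.float64(-99.5)], 0], [0.1, [0, np.float64(-25.0), np.float64(-104.0)], 0], [0.1, [0, np.float64(-17.0), np.float64(-107.3)], 0], [0.1, [0, np.float64(-8.6), np.float64(-109.3)], 0]]
171 -> 351 20
[[0.1, [0, np.flo
[... 2619 characters left out ...]
, np.float64(54.3)], 0], [0.1, [0, np.float64(62.9), np.float64(62.9)], 0], [0.1, [0, np.float64(60.9), np.float64(71.3)], 0], [0.1, [0, np.float64(57.6), np.float64(79.3)], 0], [0.1, [0, np.float64(53.1), np.float64(86.7)], 0], [0.1, [0, np.float64(47.5), np.float64(93.2)], 0], [0.1, [0, np.float64(40.9), np.float64(98.8)], 0], [0.1, [0, np.float64(33.6), np.float64(103.3)], 0], [0.1, [0, np.float64(25.6), np.float64(106.6)], 0], [0.1, [0, np.float64(17.2), np.float64(108.6)], 0]]
711 -> 720 4
[[0.1, [0, np.float64(-5.7), np.float64(0.6)], 0], [0.1, [0, np.float64(-8.6), np.float64(0.7)], 0], [0.1, [0, np.float64(-8.6), np.float64(0.7)], 0], [0.1, [0, np.float64(-8.6), np.float64(0.7)], 0]]
```

Emit:
arm_command:
  deltas:
    - [0.1,[0,-2.9,-0.1],0]
    - [0.1,[0,-8.6,-0.7],0]
    - [0.1,[0,-17.0,-2.7],0]
    - [0.1,[0,-25.0,-6.0],0]
    - [0.1,[0,-32.3,-10.5],0]
    - [0.1,[0,-38.9,-16.1],0]
    - [0.1,[0,-44.5,-22.7],0]
    - [0.1,[0,-49.0,-30.0],0]
    - [0.1,[0,-52.3,-38.0],0]
    - [0.1,[0,-54.3,-46.4],0]

```text
time_s: 6.5
ee_pos: [566.9, -350.8, 145.5]
ee_rot: [94.8, 90.0, 94.8]
force: [-2.3, 6.6, 6.6]
gripper_width: 24.2
```

Emit:
arm_command:
  deltas:
    - [0.1,[0,-0.7,-8.6],0]
    - [0.1,[0,0.0,-17.2],0]
    - [0.1,[0,2.0,-25.6],0]
    - [0.1,[0,5.3,-33.6],0]
    - [0.1,[0,9.8,-40.9],0]
    - [0.1,[0,15.4,-47.5],0]
    - [0.1,[0,22.0,-53.1],0]
    - [0.1,[0,29.3,-57.6],0]
    - [0.1,[0,37.3,-60.9],0]
    - [0.1,[0,45.7,-62.9],0]

```text
time_s: 7.5
ee_pos: [567.1, -307.0, 83.0]
ee_rot: [-75.6, 89.7, -75.6]
force: [-2.9, -1.2, 7.0]
gripper_width: 24.0
```

Emit:
arm_command:
  deltas:
    - [0.1,[0,8.6,-0.7],0]
    - [0.1,[0,17.2,0.0],0]
    - [0.1,[0,25.6,2.0],0]
    - [0.1,[0,33.6,5.3],0]
    - [0.1,[0,40.9,9.8],0]
    - [0.1,[0,47.5,15.4],0]
    - [0.1,[0,53.1,22.0],0]
    - [0.1,[0,57.6,29.4],0]
    - [0.1,[0,60.9,37.3],0]
    - [0.1,[0,62.9,45.7],0]
    - [0.1,[0,63.6,54.3],0]
    - [0.1,[0,62.9,62.9],0]
    - [0.1,[0,60.9,71.3],0]
    - [0.1,[0,57.6,79.3],0]
    - [0.1,[0,53.1,86.7],0]
    - [0.1,[0,47.5,93.2],0]
    - [0.1,[0,40.9,98.8],0]
    - [0.1,[0,33.6,103.3],0]
    - [0.1,[0,25.6,106.6],0]
    - [0.1,[0,17.2,108.6],0]

```text
time_s: 9.5
ee_pos: [567.0, -287.8, 191.3]
ee_rot: [96.1, 89.9, 96.1]
force: [1.4, 0.4, 0.5]
gripper_width: 23.9
```

Emit:
arm_command:
  deltas:
    - [0.1,[0,-8.6,0.7],0]
    - [0.1,[0,-17.2,0.0],0]
    - [0.1,[0,-25.6,-2.0],0]
    - [0.1,[0,-33.6,-5.3],0]
    - [0.1,[0,-40.9,-9.8],0]
    - [0.1,[0,-47.5,-15.4],0]
    - [0.1,[0,-53.1,-22.0],0]
    - [0.1,[0,-57.6,-29.4],0]
    - [0.1,[0,-60.9,-37.3],0]
    - [0.1,[0,-62.9,-45.7],0]
    - [0.1,[0,-63.6,-54.3],0]
    - [0.1,[0,-62.9,-62.9],0]
    - [0.1,[0,-60.9,-71.3],0]
    - [0.1,[0,-57.6,-79.3],0]
    - [0.1,[0,-53.1,-86.7],0]
    - [0.1,[0,-47.5,-93.2],0]
    - [0.1,[0,-40.9,-98.8],0]
    - [0.1,[0,-33.6,-103.3],0]
    - [0.1,[0,-25.6,-106.6],0]
    - [0.1,[0,-17.2,-108.6],0]

```text
time_s: 11.5
ee_pos: [567.0, -306.1, 82.8]
ee_rot: [-75.5, 89.9, -75.5]
force: [-0.9, -0.3, 9.2]
gripper_width: 23.9
```

Emit:
arm_command:
  deltas:
    - [0.1,[0,8.6,-0.7],0]
    - [0.1,[0,17.2,0.0],0]
    - [0.1,[0,25.6,2.0],0]
    - [0.1,[0,33.6,5.3],0]
    - [0.1,[0,40.9,9.8],0]
    - [0.1,[0,47.5,15.4],0]
    - [0.1,[0,53.1,22.0],0]
    - [0.1,[0,57.6,29.4],0]
    - [0.1,[0,60.9,37.3],0]
    - [0.1,[0,62.9,45.7],0]
    - [0.1,[0,63.6,54.3],0]
    - [0.1,[0,62.9,62.9],0]
    - [0.1,[0,60.9,71.3],0]
    - [0.1,[0,57.6,79.3],0]
    - [0.1,[0,53.1,86.7],0]
    - [0.1,[0,47.5,93.2],0]
    - [0.1,[0,40.9,98.8],0]
    - [0.1,[0,33.6,103.3],0]
    - [0.1,[0,25.6,106.6],0]
    - [0.1,[0,17.2,108.6],0]

```text
time_s: 13.5
ee_pos: [567.1, -287.9, 191.3]
ee_rot: [95.4, 89.9, 95.4]
force: [1.9, -0.0, 0.8]
gripper_width: 23.9
```

Emit:
arm_command:
  deltas:
    - [0.1,[0,-5.7,0.6],0]
    - [0.1,[0,-8.6,0.7],0]
    - [0.1,[0,-8.6,0.7],0]
    - [0.1,[0,-8.6,0.7],0]

```text
time_s: 13.9
ee_pos: [567.0, -296.3, 191.9]
ee_rot: [80.4, 90.0, 80.4]
force: [0.6, -0.8, 3.4]
gripper_width: 24.1
```

```bash
python3 look.py 3 wrist
```

```text
13.95 [ 567.  -296.1  191.9] [ 0.1 -1.   3.6] 24.012239504809937 [ -28.6   25.3   83.5    0.    71.2 -118.6]
```

View pics/wrist3.png

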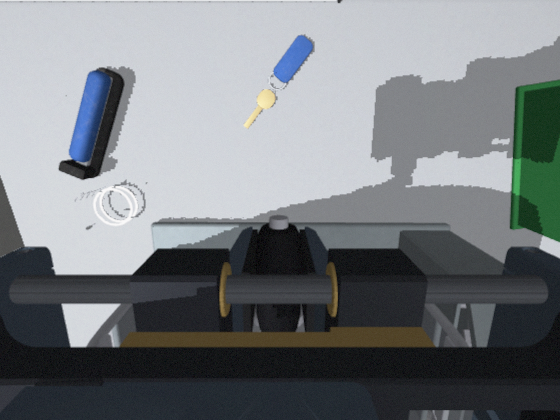

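Emit:
arm_command:
  deltas:
    - [1,[0,0,0],0]
    - [1,[0,0,0],0]
    - [1,[0,0,0],0]
    - [1,[0,0,0],0]
    - [1,[0,0,0],0]
    - [1,[0,0,25],0]
    - [1,[0,0,65],0]
    - [1,[0,0,110],0]
    - [1,[0,20,138],-0.02]
    - [1,[-4,65,138],-0.04]
    - [1,[-8,110,138],-0.06]
    - [1,[-12,155,138],-0.08]
    - [1,[-16,200,138],-0.1]
    - [1,[-20,245,138],-0.12]
    - [1,[-24,290,138],-0.12]
    - [1,[-28,335,138],-0.12]
    - [1,[-32,380,138],-0.12]
    - [1,[-36,425,138],-0.12]
    - [1,[-42,465,138],-0.12]
    - [1,[-47,490,138],-0.12]

```text
time_s: 15.95
ee_pos: [519.3, 196.5, 329.9]
ee_rot: [110.8, 89.9, 104.1]
force: [0.7, -0.6, -0.5]
gripper_width: 91.2
```

```bash
python3 look.py 4 wrist,scene,side
```

```text
16.1 [519.6 194.9 329.8] [-0.7  0.4 -0. ] 91.01102049310404 [ 19.4  13.8  81.   -0.   85.2 -63.9]
```

View pics/wrist4.png

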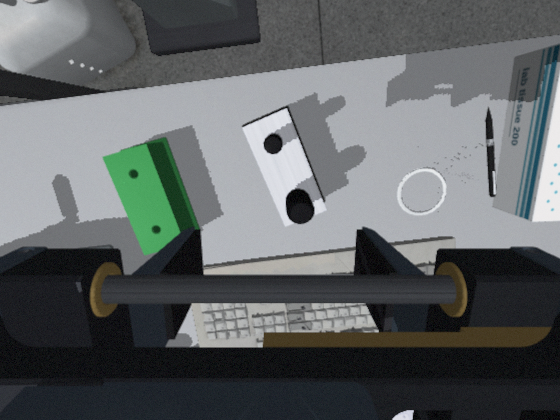

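```bash
python3 - <<'E'
from h import *
a=load("scene4")["img"][170:290,280:410,::-1]; b=load("side4")["img"][130:330,200:330,::-1]
cv2.imwrite("pics/c4.png",np.hstack([cv2.resize(a,(560,517)),cv2.resize(b,(233,517))] if 0 else [cv2.resize(a,(430,400),interpolation=cv2.INTER_CUBIC),cv2.resize(b,(260,400),interpolation=cv2.INTER_CUBIC)]))
E
```

```text
(no output)
```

View pics/c4.png

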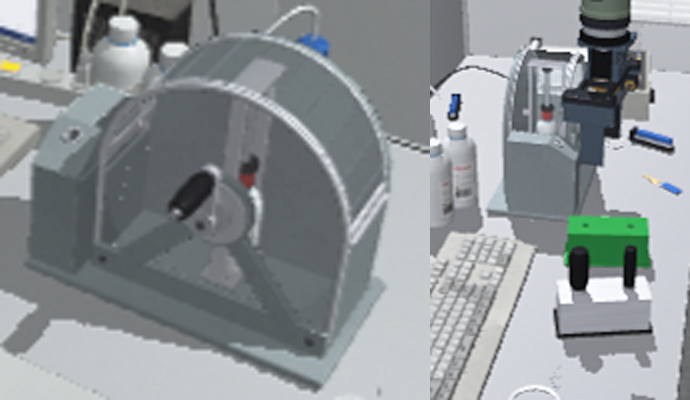

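```bash
python3 - <<'E'
from h import *
np.set_printoptions(precision=1,suppress=True)
w=load("wrist4");s=load("scene4");d=load("side4")
a=w["img"][100:240,220:350,::-1]; cv2.imwrite("pics/w4c.png",cv2.resize(a,None,fx=4,fy=4,interpolation=cv2.INTER_CUBIC))
from scipy import ndimage
g=w["img"].max(2)<70
l,n=ndimage.label(g[125:225,255:320])
for i in range(1,n+1):
    ys,xs=np.where(l==i)
    if len(xs)>100: print(len(xs),xs.mean()+255,ys.mean()+125,xs.min()+255,xs.max()+255,ys.min()+125,ys.max()+125)
for z in (148,130): print(onz(w,(273.5,144),z),onz(w,(300,206),z))
E
```

```text
280 272.8142857142857 143.37857142857143 264 281 134 153
757 299.06340819022455 206.12021136063407 286 313 189 223
[465.3 198.3 148. ] [538.1 219.9 148. ]
[466.3 198.  130. ] [542.9 220.7 130. ]
```

View pics/w4c.png

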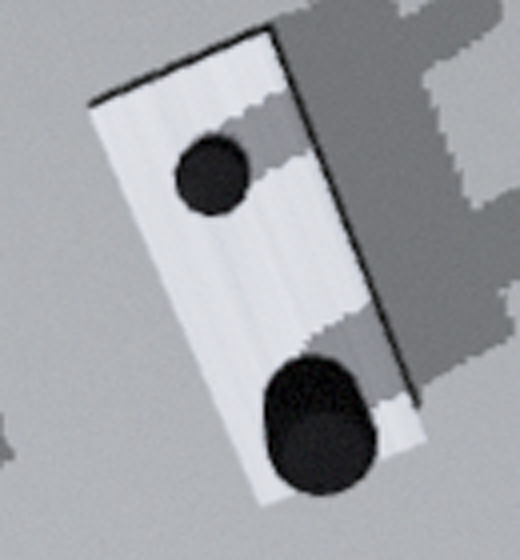

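Emit:
arm_command:
  deltas:
    - [0.6,[-40,4,-15],0]
    - [0.6,[-62.5,5.6,-45],0]
    - [0.6,[-62.5,5.6,-90],0]
    - [0.6,[-62.5,5.6,-130],0]
    - [0.6,[-62.5,5.6,-170],0]
    - [0.6,[-62.5,5.6,-195],0]
    - [0.6,[-62.5,5.6,-205],0]
    - [0.6,[-62.5,5.6,-205],0]
    - [0.05,[-62.5,5.6,-205],0]
    - [0.05,[-62.5,5.6,-205],0]
    - [0.05,[-62.5,5.6,-205],0]
    - [0.05,[-62.5,5.6,-205],0]
    - [0.05,[-62.5,5.6,-205],0]
    - [0.05,[-62.5,5.6,-205],0]
    - [0.05,[-62.5,5.6,-205],0]
  grip_force: 20

```text
time_s: 17.6
ee_pos: [457.9, 199.5, 125.6]
ee_rot: [28.7, 89.9, 21.9]
force: [-0.7, -1.1, 5.2]
gripper_width: 21.2
```

```bash
python3 look.py 5 side,wrist
```

```text
17.7 [457.9 199.5 125.6] [-0.6  0.4  5.4] 21.026121127196713 [ 22.2  16.7 107.9   0.   55.4 -60.9]
```

```bash
python3 - <<'E'
from h import *
a=load("wrist5")["img"][180:400,140:420,::-1]; b=load("side5")["img"][190:330,240:340,::-1]
cv2.imwrite("pics/c5.png",np.hstack([cv2.resize(a,(500,393)),cv2.resize(b,(281,393),interpolation=cv2.INTER_CUBIC)]))
E
```

```text
(no output)
```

View pics/c5.png

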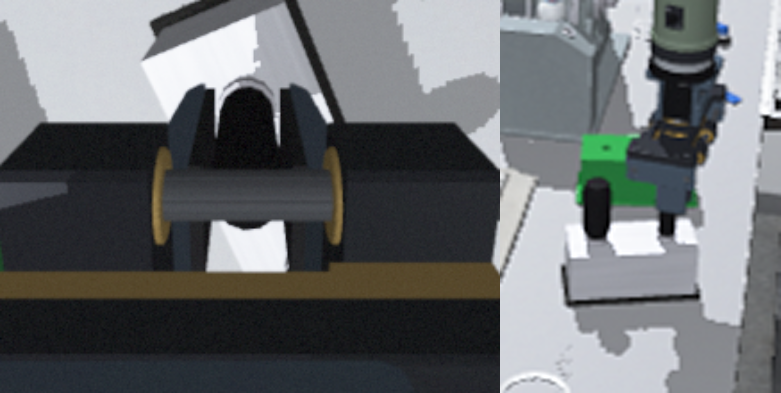

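Emit:
arm_command:
  deltas:
    - [0.05,[0,0,10],0]
    - [0.05,[0,0,25],0]
    - [0.05,[0,0,40],0]
    - [0.05,[0,0,52],0]
    - [0.05,[0,0,54],0]
    - [0.05,[-8.6,1.1,53.7],0]
    - [0.05,[-17.3,2.1,52.8],0]
    - [0.05,[-25.8,3.2,51.3],0]
    - [0.05,[-34.3,4.2,49.2],0]
    - [0.05,[-42.5,5.2,46.7],0]
    - [0.05,[-50.4,6.2,43.6],0]
    - [0.05,[-58.3,7.2,40.0],0]
    - [0.05,[-65.7,8.1,36.0],0]
    - [0.05,[-68.5,8.4,34.5],0]
    - [0.05,[-68.5,8.4,34.5],0]

```text
time_s: 19.2
ee_pos: [388.0, 207.6, 158.9]
ee_rot: [-158.9, 89.9, -165.7]
force: [-0.8, -0.0, 2.8]
gripper_width: 21.0
```

```bash
python3 look.py 6 side,scene,wrist; python3 - <<'E'
from h import *
a=load("wrist6")["img"][150:350,140:420,::-1]; b=load("side6")["img"][200:320,250:350,::-1]
c=load("scene6")["img"][150:270,150:250,::-1]
cv2.imwrite("pics/c6.png",np.hstack([cv2.resize(x,(w,320),interpolation=cv2.INTER_CUBIC) for x,w in((a,260),(b,266),(c,266))]))
E
```

```text
19.35 [388.6 207.6 159.2] [ 0.2 -0.2  2.6] 21.134371836041982 [ 26.6   9.6 112.    0.   58.5 -56.5]
```

View pics/c6.png

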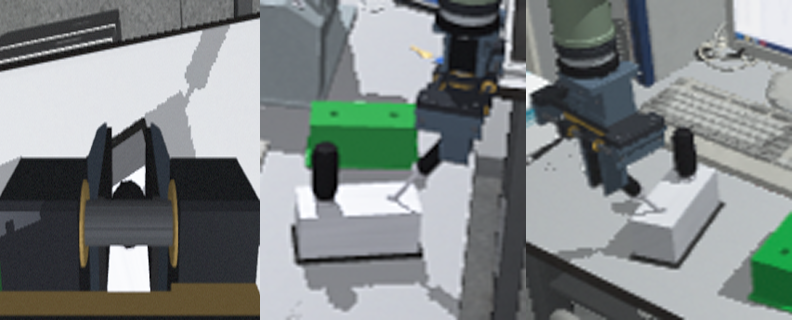

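Emit:
arm_command:
  deltas:
    - [0.05,[0,0,10],0]
    - [0.05,[0,0,30],0]
    - [0.05,[0,0,65],0]
    - [0.05,[5,-10,105],0]
    - [0.05,[20,-45,135],0]
    - [0.05,[38,-85,150],0]
    - [0.05,[57,-125,150],0]
    - [0.05,[76,-165,150],0]
    - [0.05,[95,-205,150],0]
    - [0.05,[114,-245,150],0]
    - [0.05,[133,-285,150],0]
    - [0.05,[146,-308,150],0]
    - [0.05,[151,-318,150],0]
    - [0.05,[151,-318,150],0]
    - [0.05,[151,-318,150],0]

```text
time_s: 20.85
ee_pos: [539.4, -109.3, 309.5]
ee_rot: [135.0, 89.9, 128.1]
force: [-0.3, 0.2, -1.2]
gripper_width: 20.8
```

```bash
python3 look.py 7 side,scene,wrist; python3 - <<'E'
from h import *
b=load("side7")["img"][110:230,240:340,::-1]
c=load("scene7")["img"][130:250,260:360,::-1]
cv2.imwrite("pics/c7.png",np.hstack([cv2.resize(x,(400,480),interpolation=cv2.INTER_CUBIC) for x in(b,c)]))
E
```

```text
21.0 [ 539.5 -108.9  309.9] [ 0.4 -0.2 -0.8] 21.131156282915732 [-12.6  13.7  84.    0.   82.3 -95.9]
```

View pics/c7.png

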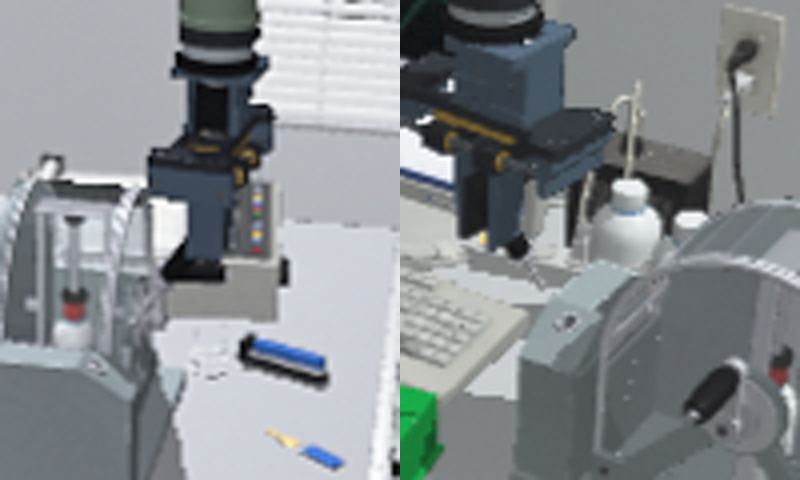

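View pics/wrist7.png

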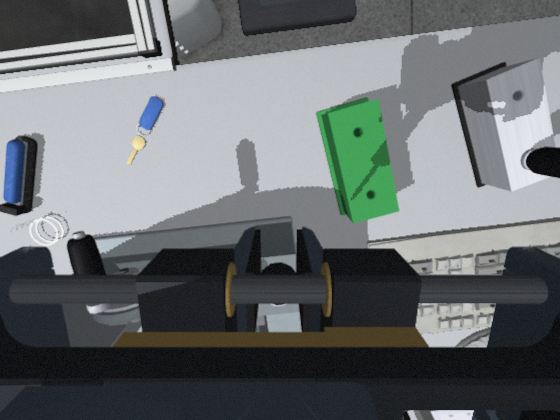

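```bash
python3 - <<'E'
from h import *
np.set_printoptions(precision=1,suppress=True)
s,d=load("scene7"),load("side7")
T=np.array([540,-110,309.7])
psi=np.radians(83.1); back=np.array([-np.sin(psi),np.cos(psi),0])
for th in (28,31,34):
    piv=T-8*back+[0,0,8]
    ax=np.sin(np.radians(th))*back+[0,0,np.cos(np.radians(th))]
    pts=np.array([piv-125*ax, piv-65*ax, piv-59*ax])
    print(th,pts[0], "scene crop",((proj(s,pts)-[260,130])*4+[400,0]).tolist(),"side crop",((proj(d,pts)-[240,110])*4).tolist())
for f,n,o in ((s,"s",(285,165)),(d,"d",(255,150))):
    a=f["img"][o[1]:o[1]+50,o[0]:o[0]+50,::-1]; cv2.imwrite(f"pics/z7{n}.png",cv2.resize(a,(400,400),interpolation=cv2.INTER_CUBIC))
cv2.imwrite("pics/z7.png",np.hstack([cv2.imread("pics/z7s.png"),cv2.imread("pics/z7d.png")]))
E
```

```text
28 [ 606.2 -118.   207.3] scene crop [[539.4885113755217, 299.85061791073053], [520.3446308300609, 259.63402601375446], [518.3517398140273, 255.44745137980522]] side crop [[138.12151784342063, 331.3227943857735], [167.6671675700254, 284.7545147956382], [170.6851203650101, 279.9977783269144]]
31 [ 611.9 -118.7  210.6] scene crop [[543.7189220136797, 293.901288522763], [522.641627332828, 256.4529801275967], [520.4459476776274, 252.55188702670443]] side crop [[132.54930804397736, 327.46129816590064], [164.71487212427405, 282.7051442882354], [168.00027182795907, 278.1337382242631]]
34 [ 617.3 -119.4  214.1] scene crop [[547.8228767008336, 287.7610713663199], [524.8706013193821, 253.1609166954155], [522.4782003656226, 249.55441399974814]] side crop [[127.15562111564122, 323.34787814344236], [161.85947813692655, 280.51995258338366], [165.40376166435817, 276.14596294345756]]
```

View pics/z7.png

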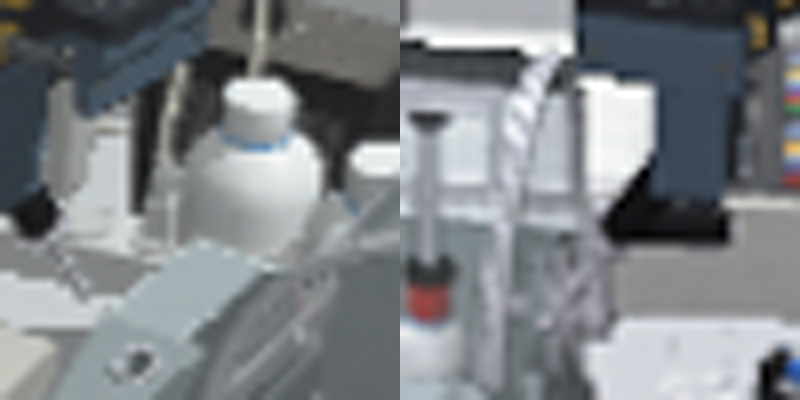

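Emit:
arm_command:
  deltas:
    - [0.05,[6,-2,-8],0]
    - [0.05,[16,-5,-22],0]
    - [0.05,[24,-5,-33],0]
    - [0.05,[24,-5,-35],0]
    - [0.05,[24,-5,-35],0]

```text
time_s: 21.5
ee_pos: [563.8, -115.1, 273.1]
ee_rot: [172.3, 89.8, 165.4]
force: [0.1, -0.3, -0.1]
gripper_width: 20.6
```

```bash
python3 look.py 8 side,scene; python3 - <<'E'
from h import *
s,d=load("scene8"),load("side8")
for f,n,o in ((s,"s",(285,180)),(d,"d",(245,170))):
    a=f["img"][o[1]:o[1]+40,o[0]:o[0]+40,::-1]; cv2.imwrite(f"pics/z8{n}.png",cv2.resize(a,(400,400),interpolation=cv2.INTER_CUBIC))
cv2.imwrite("pics/z8.png",np.hstack([cv2.imread("pics/z8s.png"),cv2.imread("pics/z8d.png")]))
E
```

```text
21.6 [ 564.1 -115.3  274.5] [-0.   1.5 -1.1] 20.824247843224814 [-12.7  16.9  84.5   0.   78.6 -95.8]
```

View pics/z8.png

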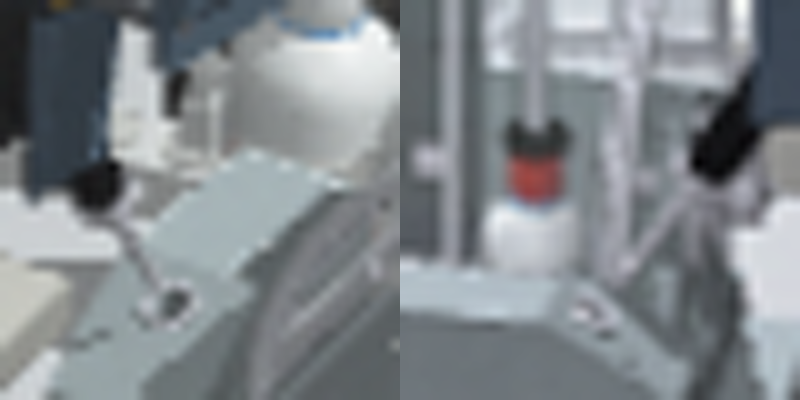

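```bash
python3 - <<'E'
from h import *
np.set_printoptions(precision=1,suppress=True)
s,d=load("scene8"),load("side8")
S=lambda x,y:(285+x/10-.05,180+y/10-.05); D=lambda x,y:(245+(x-400)/10,170+y/10)
t=tri((s,S(158,290)),(d,D(623,272))); h=tri((s,S(172,303)),(d,D(590,313)))
c=tri((s,S(118,215)),(d,D(690,190)))
print(t,h,h[0]-t[0],c); a=c[0]-t[0]; print(a/np.linalg.norm(a),np.linalg.norm(a))
psi=np.radians(83.1); back=np.array([-np.sin(psi),np.cos(psi),0])
T=np.array([564,-115,274.7])
for th in (30,33):
    piv=T-8*back+[0,0,8];ax=np.sin(np.radians(th))*back+[0,0,np.cos(np.radians(th))]
    X=piv-125*ax; print(th,X,((proj(s,X)-[285,180])*10),((proj(d,X)-[245,170])*10+[400,0]))
X=[646,-124,165.5];print(((proj(s,X)-[285,180])*10),((proj(d,X)-[245,170])*10+[400,0]))
E
```

```text
(array([ 635. , -126.6,  180.1]), [np.float64(1.6826430057708957), np.float64(1.6826430057708786)]) (array([ 648.7, -123.8,  164. ]), [np.float64(0.36932134748373585), np.float64(0.36932134748373857)]) [ 13.7   2.9 -16.1] (array([ 609.5, -122.8,  221.2]), [np.float64(0.15033506403960156), np.float64(0.15033506403962615)])
[-0.5  0.1  0.8] 48.48152518772959
30 [ 634.  -123.5  174.4] [[150.3 297.6]] [[626.3 292.2]]
33 [ 639.5 -124.1  177.9] [[160.3 282.7]] [[612.8 282.3]]
[[167.9 303.6]] [[596.3 309.2]]
```

Emit:
arm_command:
  deltas:
    - [0.05,[5,0.3,-4],0]
    - [0.05,[8,0.5,-9],0]
    - [0.05,[10,0.5,-13.5],0]
    - [0.05,[12,0.5,-17],0]
    - [0.05,[13.5,0.5,-20.5],0]
    - [0.05,[13.5,0.5,-20.5],0]

```text
time_s: 22.2
ee_pos: [577.4, -114.7, 253.2]
ee_rot: [170.1, 89.9, 163.3]
force: [1.0, -0.3, -0.6]
gripper_width: 21.0
```

```bash
python3 look.py 9 side,scene; python3 - <<'E'
from h import *
s,d=load("scene9"),load("side9")
for f,n,o in ((s,"s",(285,180)),(d,"d",(245,170))):
    a=f["img"][o[1]:o[1]+40,o[0]:o[0]+40,::-1]; cv2.imwrite(f"pics/z8{n}.png",cv2.resize(a,(400,400),interpolation=cv2.INTER_CUBIC))
cv2.imwrite("pics/z9.png",np.hstack([cv2.imread("pics/z8s.png"),cv2.imread("pics/z8d.png")]))
E
```

```text
22.3 [ 577.5 -114.8  253.9] [-0.6 -0.3 -1.3] 20.674367074670787 [-12.4  18.7  84.9   0.   76.4 -95.5]
```

View pics/z9.png

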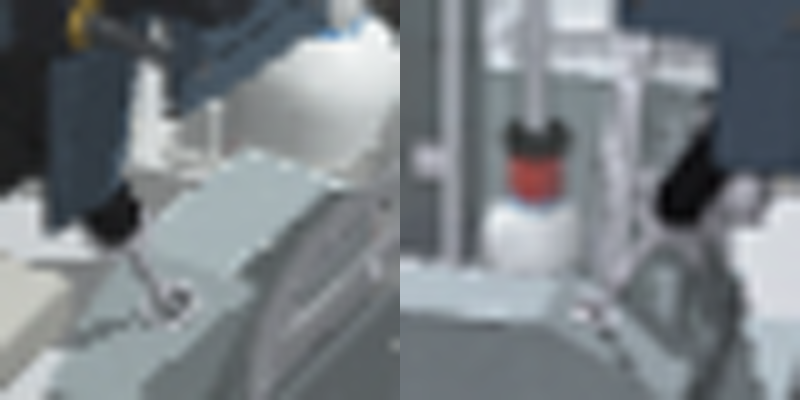

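Emit:
arm_command:
  deltas:
    - [0.05,[2.5,0,-2],0]
    - [0.05,[4,0,-4.5],0]
    - [0.05,[5.5,0,-7],0]
    - [0.05,[6,0,-8.5],0]
    - [0.05,[6,0,-8.5],0]

```text
time_s: 22.8
ee_pos: [583.5, -114.8, 245.1]
ee_rot: [160.2, 90.0, 153.4]
force: [-0.4, -0.3, -0.9]
gripper_width: 20.9
```

```bash
python3 look.py 10 side,scene; python3 - <<'E'
from h import *
s,d=load("scene10"),load("side10")
for f,n,o in ((s,"s",(285,180)),(d,"d",(245,170))):
    a=f["img"][o[1]:o[1]+40,o[0]:o[0]+40,::-1]; cv2.imwrite(f"pics/z8{n}.png",cv2.resize(a,(400,400),interpolation=cv2.INTER_CUBIC))
cv2.imwrite("pics/z10.png",np.hstack([cv2.imread("pics/z8s.png"),cv2.imread("pics/z8d.png")]))
E
```

```text
22.9 [ 583.5 -114.8  245.4] [-0.3 -0.4 -1.4] 20.31833446833779 [-12.2  19.5  85.    0.   75.6 -95.4]
```

View pics/z10.png

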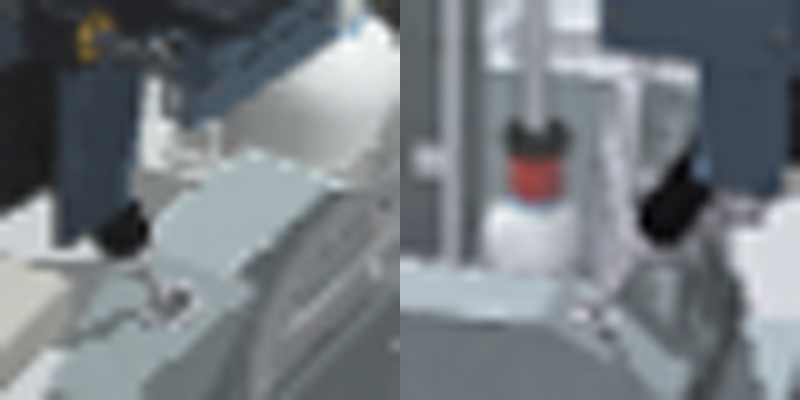

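Emit:
arm_command:
  deltas:
    - [0.05,[2,0,-3.5],0]
    - [0.05,[4.5,0,-7.8],0]
    - [0.05,[7,0,-12.1],0]
    - [0.05,[9,0,-15.6],0]
    - [0.05,[10,0,-17.3],0]
    - [0.05,[10,0,-17.3],0]

```text
time_s: 23.5
ee_pos: [593.8, -115.3, 227.7]
ee_rot: [-80.5, 90.0, -87.4]
force: [0.2, -2.9, -1.8]
gripper_width: 21.0
```

```bash
python3 look.py 11 side,scene; python3 - <<'E'
from h import *
s,d=load("scene11"),load("side11")
for f,n,o in ((s,"s",(285,180)),(d,"d",(245,170))):
    a=f["img"][o[1]:o[1]+40,o[0]:o[0]+40,::-1]; cv2.imwrite(f"pics/z8{n}.png",cv2.resize(a,(400,400),interpolation=cv2.INTER_CUBIC))
cv2.imwrite("pics/z11.png",np.hstack([cv2.imread("pics/z8s.png"),cv2.imread("pics/z8d.png")]))
np.set_printoptions(precision=1,suppress=True)
psi=np.radians(83.1); back=np.array([-np.sin(psi),np.cos(psi),0]); T=np.array([593.5,-115,228.5]); piv=T-8*back+[0,0,8]; v=piv-[647,-124,165]; print(piv,v,np.linalg.norm(v),125-np.linalg.norm(v))
E
```

```text
23.6 [ 593.7 -115.2  227.8] [ 0.6 -3.7 -2.3] 20.516412764151838 [-12.1  20.9  85.3  -0.   73.8 -95.2]
[ 601.4 -116.   236.5] [-45.6   8.   71.5] 85.16102401049558 39.83897598950442
```

View pics/z11.png

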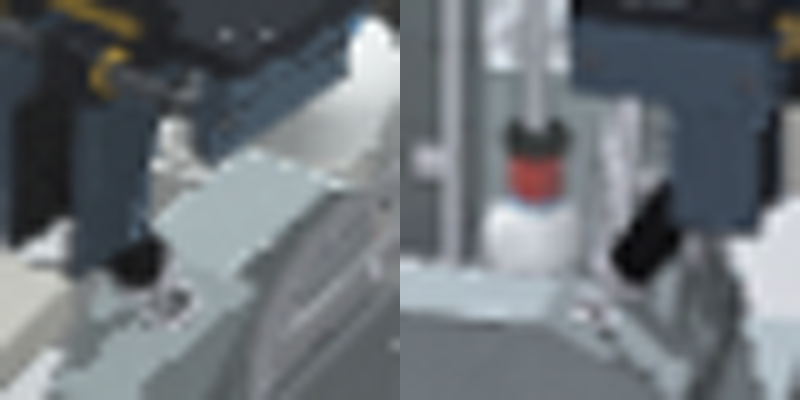

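Emit:
arm_command:
  deltas:
    - [0.05,[1,-2,0],0]
    - [0.05,[3,-3,-3.5],0]
    - [0.05,[5,-3.5,-7],0]
    - [0.05,[6,-3.5,-8.7],0]
    - [0.05,[6,-3.5,-8.7],0]
  grip_force: 35

```text
time_s: 24.1
ee_pos: [599.5, -118.0, 219.6]
ee_rot: [116.5, 90.0, 109.7]
force: [-1.4, -0.5, 1.8]
gripper_width: 20.2
```

```bash
python3 -c "
from workcell import env
s=env.state();print(s['ee_pos'],s['force'],s['torque'])"
```

```text
[ 599.4623051  -117.96070704  219.63931423] [-1.43482151 -0.52333066  1.76591309] [0.11469428 0.20303367 0.05964927]
```

Emit:
arm_command:
  deltas:
    - [0.05,[1.5,0,-2.6],0]
    - [0.05,[3,-0.5,-5.2],0]
    - [0.05,[4,-0.5,-7],0]
    - [0.05,[4,-0.5,-7],0]
    - [0.05,[4,-0.5,-7],0]

```text
time_s: 24.6
ee_pos: [603.2, -118.5, 212.6]
ee_rot: [144.4, 89.9, 137.5]
force: [-4.3, 2.6, 4.1]
gripper_width: 20.6
```

```bash
python3 look.py 12 side,scene; python3 - <<'E'
from h import *
s,d=load("scene12"),load("side12")
for f,n,o in ((s,"s",(275,130)),(d,"d",(225,120))):
    a=f["img"][o[1]:o[1]+130,o[0]:o[0]+130,::-1]; cv2.imwrite(f"pics/z8{n}.png",cv2.resize(a,(400,400),interpolation=cv2.INTER_CUBIC))
cv2.imwrite("pics/z12.png",np.hstack([cv2.imread("pics/z8s.png"),cv2.imread("pics/z8d.png")]))
E
```

```text
24.7 [ 603.2 -118.5  212.6] [-3.5  1.1  5.1] 20.808061257235988 [-12.2  22.4  85.3   0.   72.4 -95.4]
```

View pics/z12.png

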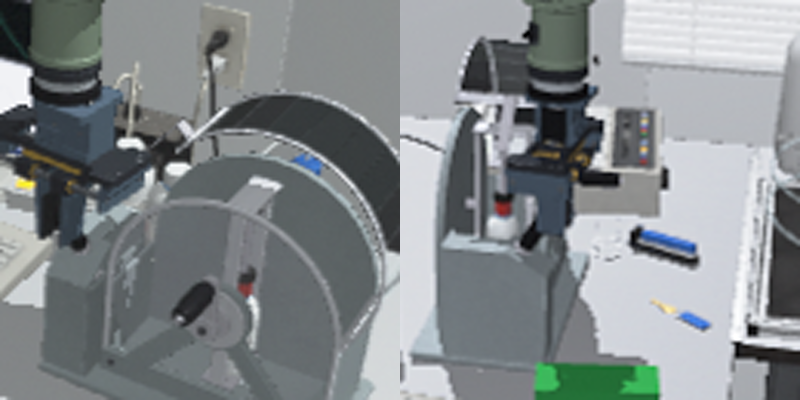

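Emit:
arm_command:
  deltas:
    - [0.05,[1.2,0,-2.2],0]
    - [0.05,[1.2,0,-2.2],0]
    - [0.05,[0,0,0],0]
    - [0.05,[-3,0.5,5.2],0]
    - [0.05,[-7,1,12],0]
    - [0.05,[-12,3,20],0]
    - [0.05,[-18,4,31],0]
    - [0.05,[-25,4,43],0]
    - [0.05,[-33,4,57],0]
    - [0.05,[-42,4,74],0]
    - [0.05,[-50,4,90],0]
    - [0.05,[-55,4,100],0]
    - [0.05,[-55,4,100],0]

```text
time_s: 26.0
ee_pos: [548.6, -115.0, 314.9]
ee_rot: [-4.9, 89.8, -11.8]
force: [-0.3, 1.0, -0.5]
gripper_width: 20.8
```

```bash
python3 look.py 13 side,scene; python3 - <<'E'
from h import *
s,d=load("scene13"),load("side13")
for f,n,o in ((s,"s",(265,110)),(d,"d",(225,110))):
    a=f["img"][o[1]:o[1]+130,o[0]:o[0]+130,::-1]; cv2.imwrite(f"pics/z8{n}.png",cv2.resize(a,(400,400),interpolation=cv2.INTER_CUBIC))
cv2.imwrite("pics/z13.png",np.hstack([cv2.imread("pics/z8s.png"),cv2.imread("pics/z8d.png")]))
E
```

```text
26.1 [ 548.5 -114.8  312.5] [ 0.8 -0.2 -1.4] 20.81645105044295 [-13.   14.6  82.4   0.   83.  -96.1]
```

View pics/z13.png

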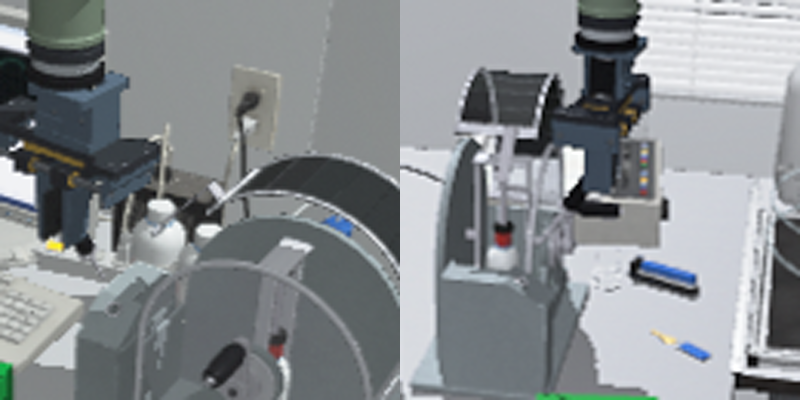

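Emit:
arm_command:
  deltas:
    - [0.05,[-10,15,0],0]
    - [0.05,[-28,55,0],0]
    - [0.05,[-47,95,0],0]
    - [0.05,[-66,135,0],0]
    - [0.05,[-85,175,0],0]
    - [0.05,[-104,215,0],0]
    - [0.05,[-123,255,-10],0]
    - [0.05,[-142,290,-40],0]
    - [0.05,[-155,315,-75],0]
    - [0.05,[-159.5,322,-105],0]
    - [0.05,[-159.5,322,-118],0]
    - [0.05,[-159.5,322,-118],0]
    - [0.05,[-159.5,322,-118],0]

```text
time_s: 27.4
ee_pos: [388.7, 207.5, 194.5]
ee_rot: [-173.1, 90.0, -179.9]
force: [-0.1, -0.2, -0.1]
gripper_width: 20.6
```

```bash
python3 look.py 14 side,scene; python3 - <<'E'
from h import *
s,d=load("scene14"),load("side14")
np.set_printoptions(precision=1,suppress=True)
for f,n,o in ((s,"s",(170,195)),(d,"d",(275,235))):
    a=f["img"][o[1]:o[1]+50,o[0]:o[0]+50,::-1]; cv2.imwrite(f"pics/z8{n}.png",cv2.resize(a,(400,400),interpolation=cv2.INTER_CUBIC))
cv2.imwrite("pics/z14.png",np.hstack([cv2.imread("pics/z8s.png"),cv2.imread("pics/z8d.png")]))
psi=np.radians(83.1); back=np.array([-np.sin(psi),np.cos(psi),0])
T=np.array([389,207.3,195])
for th in (26,30,34):
    piv=T-8*back+[0,0,8];ax=np.sin(np.radians(th))*back+[0,0,np.cos(np.radians(th))]
    X=np.array([piv-125*ax,piv-65*ax]); print(th,X[0],((proj(s,X)-[170,195])*8).tolist(),((proj(d,X)-[275,235])*8+[400,0]).tolist())
E
```

```text
27.5 [389.6 207.4 195.4] [ 0.1  0.1 -2.1] 20.45990856508625 [ 26.5   7.5 108.7   0.   63.7 -56.6]
26 [451.3 199.8  90.7] [[219.2291100982136, 239.1110268629252], [159.90974379967201, 166.39796518772073]] [[625.9691976192362, 272.8592368082227], [696.4331317063234, 174.37147994270617]]
30 [459.  198.8  94.7] [[231.2623328733482, 224.3448535974087], [166.44282442119538, 158.5230393092611]] [[608.2826838199048, 261.22055226029215], [687.0280979093918, 168.17731372200524]]
34 [466.3 197.9  99.4] [[242.6212729612273, 208.98245420096487], [172.61062399306184, 150.30280145847678]] [[591.371380026053, 248.65416348259168], [678.0464502915656, 161.47956607292076]]
```

View pics/z14.png

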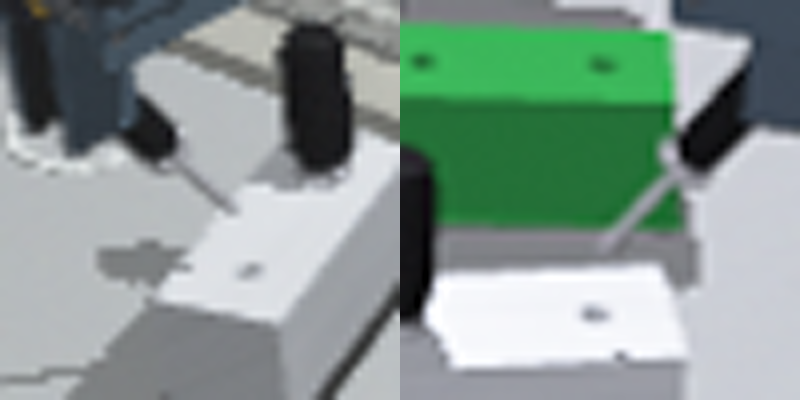

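```bash
python3 - <<'E'
from h import *
s,d=load("scene14"),load("side14")
np.set_printoptions(precision=1,suppress=True)
S=lambda x,y:(170+x/8,195+y/8);D=lambda x,y:(275+(x-400)/8,235+y/8)
t=tri((s,S(237,210)),(d,D(603,248)));c=tri((s,S(172,160)),(d,D(678,160)));k=tri((s,S(249,270)),(d,D(596,314)))
print(t,c,k,t[0]-c[0]); a=c[0]-t[0];n=a/np.linalg.norm(a);print(n,np.linalg.norm(a),np.degrees(np.arccos(n[2])))
print(onz(s,S(249,270),68),onz(d,D(596,314),68))
E
```

```text
(array([462.1, 197.9, 100.8]), [np.float64(0.635179232222461), np.float64(0.6351792322226602)]) (array([431.8, 199.7, 147.1]), [np.float64(1.8322784606702267), np.float64(1.8322784606701608)]) (array([463.5, 196.6,  66.5]), [np.float64(0.6126849331739234), np.float64(0.612684933174073)]) [ 30.3  -1.8 -46.3]
[-0.5  0.   0.8] 55.3558003156014 33.239238563252
[462.8 195.2  68. ] [462.7 199.3  68. ]
```

Emit:
arm_command:
  deltas:
    - [0.05,[2,-1,-8],0]
    - [0.05,[2.9,-1.2,-20],0]
    - [0.05,[2.9,-1.2,-30],0]
    - [0.05,[2.9,-1.2,-37],0]
    - [0.05,[2.9,-1.2,-37],0]
    - [0.05,[2.9,-1.2,-37],0]
  grip_force: 20

```text
time_s: 28.1
ee_pos: [392.1, 206.0, 157.5]
ee_rot: [83.0, 90.0, 76.1]
force: [-0.4, 0.1, -0.1]
gripper_width: 20.6
```

```bash
python3 look.py 15 side,scene; python3 - <<'E'
from h import *
s,d=load("scene15"),load("side15")
for f,n,o in ((s,"s",(170,195)),(d,"d",(275,235))):
    a=f["img"][o[1]:o[1]+50,o[0]:o[0]+50,::-1]; cv2.imwrite(f"pics/z8{n}.png",cv2.resize(a,(400,400),interpolation=cv2.INTER_CUBIC))
cv2.imwrite("pics/z15.png",np.hstack([cv2.imread("pics/z8s.png"),cv2.imread("pics/z8d.png")]))
E
```

```text
28.2 [392.2 206.2 157.9] [ 0.1 -0.1 -1.2] 20.65231839555361 [ 26.2   9.9 111.9   0.   58.2 -56.9]
```

View pics/z15.png

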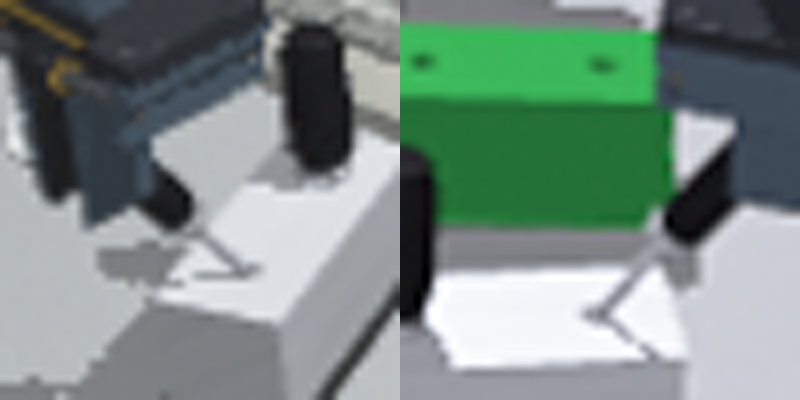

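Emit:
arm_command:
  deltas:
    - [0.05,[7.2,-0.9,4.0],0]
    - [0.05,[14.8,-1.8,7.0],0]
    - [0.05,[22.5,-2.8,9.5],0]
    - [0.05,[30.6,-3.8,11.0],0]
    - [0.05,[38.7,-4.8,12.0],0]
    - [0.05,[47.0,-5.8,12.0],0]
    - [0.05,[55.3,-6.8,11.0],0]
    - [0.05,[63.6,-7.8,10.0],0]
    - [0.05,[65,-8,8],0]
    - [0.05,[65,-8,8],0]

```text
time_s: 29.2
ee_pos: [457.5, 197.9, 164.9]
ee_rot: [-5.1, 90.0, -12.0]
force: [0.1, 0.1, -1.5]
gripper_width: 21.0
```

```bash
python3 look.py 16 side,scene; python3 - <<'E'
from h import *
s,d=load("scene16"),load("side16")
for f,n,o in ((s,"s",(175,185)),(d,"d",(265,225))):
    a=f["img"][o[1]:o[1]+60,o[0]:o[0]+60,::-1]; cv2.imwrite(f"pics/z8{n}.png",cv2.resize(a,(400,400),interpolation=cv2.INTER_CUBIC))
cv2.imwrite("pics/z16.png",np.hstack([cv2.imread("pics/z8s.png"),cv2.imread("pics/z8d.png")]))
E
```

```text
29.3 [457.3 198.  165.2] [-1.1 -0.1 -2.2] 20.99835005201441 [ 22.1  14.2 104.8  -0.   61.  -61. ]
```

View pics/z16.png

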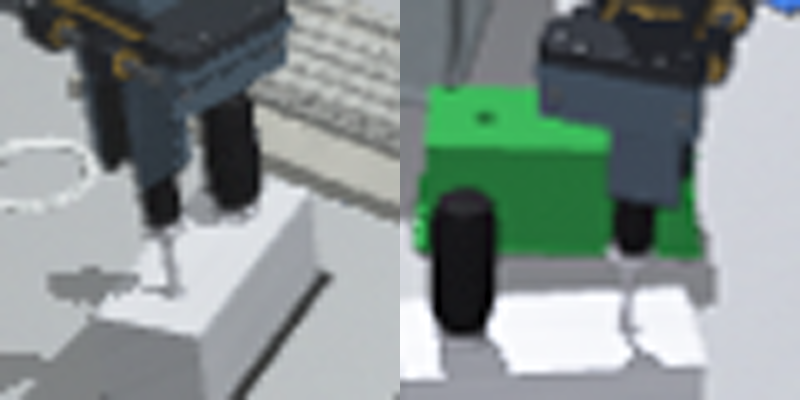

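Emit:
arm_command:
  deltas:
    - [0.05,[0.3,1,-4],0]
    - [0.05,[0.5,1.3,-12],0]
    - [0.05,[0.5,1.3,-21],0]
    - [0.05,[0.5,1.3,-29],0]
    - [0.05,[0.5,1.3,-35],0]
    - [0.05,[0.5,1.3,-38],0]
    - [0.05,[0.5,1.3,-38],0]

```text
time_s: 30.0
ee_pos: [457.3, 199.3, 126.9]
ee_rot: [-154.5, 90.0, -161.4]
force: [-1.3, 0.4, -0.4]
gripper_width: 21.3
```

Emit:
arm_command:
  deltas:
    - [0.05,[0,0,-1.5],0]
    - [0.05,[0,0,-3],0]
    - [0.05,[0,0,-4.5],0]
    - [0.05,[0,0,-4.5],0]

```text
time_s: 30.4
ee_pos: [457.4, 199.3, 123.1]
ee_rot: [48.6, 90.0, 41.7]
force: [-0.7, -0.9, 1.0]
gripper_width: 21.0
```

```bash
python3 look.py 17 side,scene; python3 - <<'E'
from h import *
s,d=load("scene17"),load("side17")
for f,n,o in ((s,"s",(175,185)),(d,"d",(265,225))):
    a=f["img"][o[1]:o[1]+60,o[0]:o[0]+60,::-1]; cv2.imwrite(f"pics/z8{n}.png",cv2.resize(a,(400,400),interpolation=cv2.INTER_CUBIC))
cv2.imwrite("pics/z17.png",np.hstack([cv2.imread("pics/z8s.png"),cv2.imread("pics/z8d.png")]))
E
```

```text
30.5 [457.5 199.4 123.1] [-1.4 -0.9  1. ] 21.035604338474215 [ 22.2  16.8 108.1   0.   55.1 -60.9]
```

View pics/z17.png

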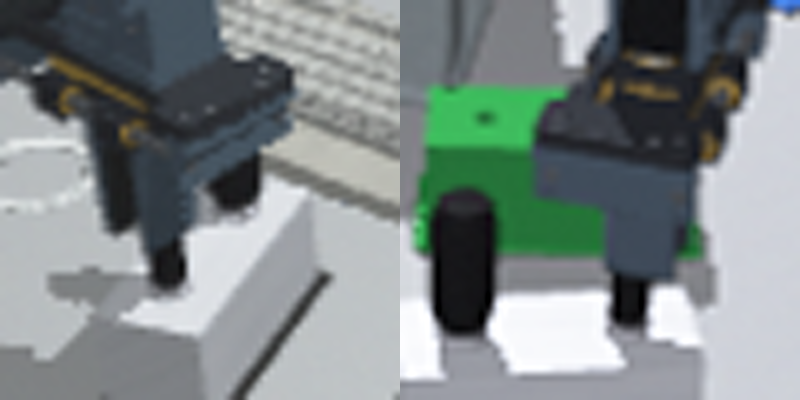

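Emit:
arm_command:
  deltas:
    - [0.05,[0,0,-1],0]
    - [0.05,[0,0,-1.5],0]
    - [0.05,[0,0,-1.5],0]

```text
time_s: 30.8
ee_pos: [457.8, 199.4, 122.9]
ee_rot: [23.9, 89.9, 17.1]
force: [-3.1, -1.8, 9.5]
gripper_width: 21.0
```

Emit:
arm_command:
  deltas:
    - [0.7,[0,0,0],0]
    - [0.7,[0,0,0],0]
    - [0.7,[0,0,0],0]
    - [0.7,[0,0,0],0]
    - [0.7,[0,0,0],0]
    - [0.7,[0,0,0],0]
    - [0.7,[0,0,0],0]
    - [0.7,[0,0,20],0]
    - [0.7,[0,0,50],0]
    - [0.7,[0,0,90],0]
    - [0.7,[0,0,130],0]
    - [0.7,[20,0,170],0]
    - [0.7,[50,-5,205],0]
    - [0.7,[62,-5,208],0]
    - [0.7,[62,-5,208],0]

```text
time_s: 32.3
ee_pos: [521.0, 194.3, 330.1]
ee_rot: [25.1, 89.9, 18.2]
force: [-0.8, 0.2, -1.1]
gripper_width: 64.0
```

```bash
python3 look.py 18 side,scene,wrist; python3 - <<'E'
from h import *
s,d,w=load("scene18"),load("side18"),load("wrist18")
L=[]
for f,o in ((s,(175,185)),(d,(265,225)),(w,(235,105))):
    k=60 if f is not w else 120
    a=f["img"][o[1]:o[1]+k,o[0]:o[0]+k,::-1]; L.append(cv2.resize(a,(260,260),interpolation=cv2.INTER_CUBIC))
a=s["img"][130:290,270:430,::-1];b=s["img"][:, :, ::-1]
cv2.imwrite("pics/z18.png",np.vstack([np.hstack(L),np.hstack([cv2.resize(a,(300,300)),cv2.resize(b,(480,300))])]))if 0 else cv2.imwrite("pics/z18.png",np.vstack([np.hstack(L),np.hstack([cv2.resize(a,(320,320)),cv2.resize(b,(460,320))])]))
from scipy import ndimage
g=w["img"].max(2)<70
l,n=ndimage.label(g[110:235,230:340])
for i in range(1,n+1):
    ys,xs=np.where(l==i)
    if len(xs)>100: print(len(xs),xs.mean()+230,ys.mean()+110,onz(w,(xs.mean()+230.5,ys.mean()+110.5),148))
E
```

```text
32.45 [518.2 194.2 328.2] [ 0.3 -0.8 -0.2] 63.63832706776197 [ 19.3  13.8  81.3   0.   85.1 -63.8]
280 276.39285714285717 144.75357142857143 [465.91769776 199.41261537 148.        ]
759 301.3148880105402 207.11989459815547 [538.81206903 219.13745493 148.        ]
```

View pics/z18.png

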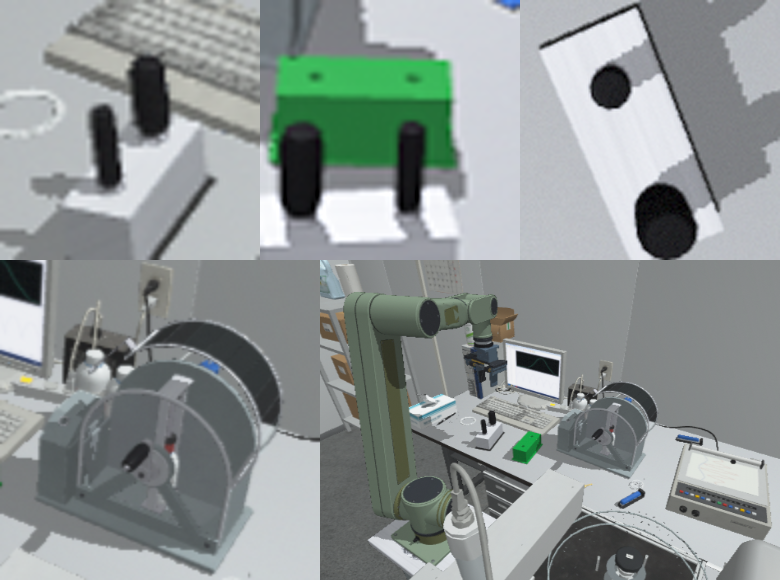

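```bash
python3 - <<'E'
from h import *
L=[]
for n,o in (("scene0",(180,190)),("scene18",(180,190)),("side0",(280,240)),("side18",(280,240))):
    a=load(n)["img"][o[1]:o[1]+45,o[0]:o[0]+40,::-1]; L.append(cv2.resize(a,(200,225),interpolation=cv2.INTER_CUBIC))
cv2.imwrite("pics/z19.png",np.hstack(L))
E
```

```text
(no output)
```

View pics/z19.png

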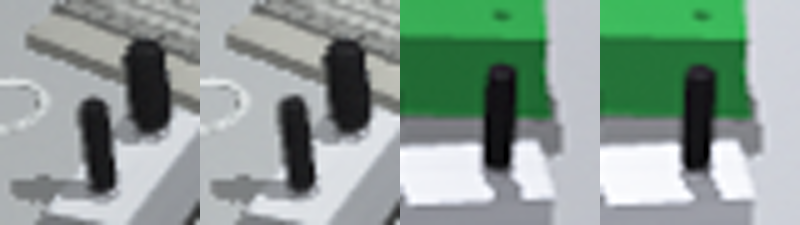

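Before and after look the same: the pin stands upright in its socket at the same height. Handing in.

```bash
python3 -c "
from workcell import env
print(env.job_done()); print(env.state()['time_s'])"
```

```text
the job is handed in; nothing more can be done
None
the job is handed in; nothing more can be done
```

The job is done and was handed in at about 32.5 s on the robot's clock, with the gripper clear of everything; no verdict is reported.

- **Tumbler:** I turned the crank two full turns clockwise at about 0.25 turn/s, gripping it the whole way. I let go with the grip straight above the axis, and later pictures show it still there with the bottle upright.
- **Latch:** I picked up the slim pin and tilted it in the grip against its socket rim, to about 33° against the hole's 30°. I then pushed it down the hole, first to an estimated depth of about 56 mm, with roughly 6 N showing at the wrist. The guard sprang open and is still open in the last pictures. I pushed about 2 mm deeper before withdrawing, but could not confirm that the collar touched the slope.
- **Pin:** I put it back in the near socket, pressed it until the wrist force rose to about 9.5 N, and released it. In the before-and-after crops from both cameras its height and uprightness match, and its top is within about 1.5 mm of where it started.
- **Other objects:** The screwdriver, green stand, beaker, stapler and sample cup were never touched. The screwdriver and green stand look unmoved, but I did not check the other three one by one.
- **Disagreements:** The cameras differed by 2–4 mm on the hole and the pin tip. I settled those with close-up pictures and low contact forces.

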